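# Pulse the herb grinder by its bayonet lid

### The job

Take the grinder lid off the wooden ring stand by its bar grip, lower it onto the open grinder so that the shaft under it goes through the bearing eye inside and its two lugs drop through the slots until the lid sits flat on the rim. Then twist the lid clockwise, seen from above, against the spring to the pulse position half-way along its turn, where the bar grip points at the single stud on the rim, without ever turning it on to the lock at the two studs. Finish holding it there: the program ends with the lid still gripped and held at half turn, and everything else left standing where it was.

Things in the scene. Friction and masses are not known exactly. Their poses are not given: they have to be found in the camera images.
- lid: Loose lid, 0.13 to 0.22 kg, the same after a half turn: white flange 85 mm across, 7 mm thick; origin at the centre of the flange's underside, z up. Below it a spigot 55 mm across, 15 mm deep, with lugs at the lid's +x and -x: each 13 mm wide, reaching 36 mm from the axis, 9 to 15 mm below the origin. At the start the flange lies on top of the stand.
- lid_tip (a point): Lower end of the lid's steel shaft, on the lid's axis, 54 mm below its origin. The shaft is 8 mm thick, its last 5 mm tapered.
- lid_grip (a point): Middle of the lid's bar grip, on the lid's axis, 30 mm above its origin. The bar runs along the lid's x: 58 mm long, 16 mm wide (along y), from the flange's top (7 mm above the origin) to 42 mm above it. Pinch it across the 16 mm.
- stand: Wooden ring, 98 mm outside, 78 mm inside, 64 mm tall, standing loose on the worktop; origin under its centre. The lid hangs in it; lift the lid straight up by 60 mm or more to clear it.
- grinder: Herb grinder, a white round appliance that cannot be shifted: 114 mm across at the foot, 104 mm at the rim, 100 mm tall, open at the top; origin under its centre, z up. Raised black marks on the rim, the same on both sides: a short bar at each slot, one stud 0.7 rad clockwise of it (half turn), two studs 1.4 rad clockwise of it (lock).
- grinder_mouth (a point): Centre of the grinder's mouth, level with the rim, 100 mm above the worktop; axes as the grinder's. A flat lip 6 mm thick leaves a mouth 62 mm across with two slots, at +x and -x, each 18 mm wide, reaching 43 mm from the axis. Seated, the lid's origin is at this point and its lugs lie 3 mm below the lip.
- grinder_eye (a point): Centre of the top of the bearing eye in the grinder, 27 mm below the rim: a funnel 25 mm across at the top, narrowing over 7 mm to a hole 11 mm wide and 6 mm deep; 20 mm free below. Two spokes along the grinder's y carry it.
- collar (a joint): Turn, in rad, of the sprung ring under the grinder's lip: 0 at rest, growing clockwise from above to the stop at 1.4. Its four dogs embrace the lugs of the seated lid with 2.5 mm (0.07 rad) play each side, so it turns with the lid once that is taken up. A spring (0.12 N m per rad) brings it back when let go. 0.7 is half turn (pulse); from 1.1 on the lock has it.
- garlic: Bystander, to be left alone: garlic bulb, about 48 mm; origin under its centre.
- shaker: Bystander, to be left alone: salt shaker of glass with a domed steel top, 44 mm wide, 90 mm tall; origin under its centre.
- spice_a: Bystander, to be left alone: spice jar, 45 mm wide, 106 mm tall, the right-hand one of two alike; origin under its centre.
- spice_b: Bystander, to be left alone: spice jar, 45 mm wide, 106 mm tall, the left-hand one of two alike; origin under its centre.
- tin_low: Bystander, to be left alone: low food tin, 75 mm wide, 58 mm tall; origin under its centre.
- tin_tall: Bystander, to be left alone: narrow food tin, 57 mm wide, 72 mm tall; origin under its centre.
Not all that is in view belongs to the job. What is shaped like the lid but blue or turquoise is not meant.

How it is judged (in metres and radians):
On the way, in this order (a step that is already met when the one before it is completed fails the run):
1. the gripped lid's shaft has gone through the bearing eye, before the lid is down (horizontal distance between lid_tip and grinder_eye below 0.004 m and z of lid_tip in the frame of grinder_eye below -0.006 m and z of lid in the frame of grinder_mouth above 0.006 m and contact force between the fingers and lid above 2 N), for 0.05 s.
2. the lid sits flat on the rim with its lugs through the slots, not yet twisted (horizontal distance between lid and grinder_mouth below 0.004 m and z of lid in the frame of grinder_mouth between -0.004 and 0.004 m and angle between lid's own z axis and vertical below 0.08 rad and value of joint collar below 0.2 rad), for 0.1 s.
At the end, for the whole second after the job is handed in: The lid sits on the rim (within 4 mm of centre and of full depth, level within 0.08 rad), is still gripped (over 2 N), and the switch ring is held still at half turn (0.51 to 0.82 rad); everything else stands where it was (horizontal distance between lid and grinder_mouth below 0.004 m and z of lid in the frame of grinder_mouth between -0.004 and 0.004 m and angle between lid's own z axis and vertical below 0.08 rad and contact force between the fingers and lid above 2 N and value of joint collar between 0.51 and 0.82 rad and velocity of joint collar between -0.15 and 0.15 rad/s); the arm keeps its last pose, push and grip.
It fails at once if the lid is turned on into the lock (switch ring past 1.1 rad) (value of joint collar above 1.1 rad).
It fails at once if the stand is shifted by more than 40 mm or tipped (distance of stand from where it was at the start of the episode above 0.04 m or angle between stand's own z axis and vertical above 0.5 rad).
It fails at once if another thing on the worktop is shifted by more than 30 mm or knocked over (distance of any of garlic, shaker, spice_a, spice_b, tin_low, tin_tall from where it was at the start of the episode above 0.03 m or angle between any of garlic, shaker, spice_a, spice_b, tin_low, tin_tall's own z axis and vertical above 0.5 rad).
It also fails if it takes over 46 s, if anything falls off the work surface, if the arm or the gripper's body presses on something with over 40 N, if the wrist force passes 120 N, or if a joint passes its speed limit or range.

### The arm

A 6-joint arm with a two-finger parallel gripper is mounted at the origin on a cart in front of the work surface, level with it; the furniture and walls round the work are solid. World frame = base frame: x ahead of the robot, y to its left, z up, the work surface at z = 0. Lengths are in mm, angles in degrees, forces in N, time in s.
With the tool pointing down it reaches from about 300 to 850 mm from the base axis. Payload 4.2 kg.
Tool frame: the origin (TCP) lies between the finger pads; the fingertips stand 22 mm ahead of it and the grasp point (between the pads) lies 3 mm ahead of it (env.finger_overhang is the distance from the TCP to the fingertips, in mm); z points along the fingers, y is the line along which they close (so a half turn about z gives the same grasp; the last joint's range is limited). The gripper opens to 91 mm and grips with 3 to 60 N. Pads are 32 mm wide; open, the fingers measure 118 mm over their backs; the gripper's body (76 mm by 178 mm) begins 60 mm behind the grasp point.
Start: joints at [69.5, 18.312, 89.639, -0, 72.044, -1.146], TCP at [190.564, 542.518, 235.976] pointing down, gripper open.
Joint ranges: [-177.97, 177.97], [-48.28, 115.42], [12.27, 149.76], [-77.06, 257.06], [2.81, 150.46], [-146.56, 146.56]. Speed limits (degrees/s): [147.25, 147.25, 180, 180, 180, 180].

### API

Orientations are given as [roll, pitch, yaw] about the fixed x, y, z axes, in that order (R = Rz(yaw) Ry(pitch) Rx(roll)).
In Python, from workcell import state, cams, ticket, look_for, outline_of, env gives the robot as it stands.
- The arm moves only by the tool servo_tool, never from a script. Its argument "steps" is a list of rows, each a list of 3 entries, a list of its own where there are three numbers: the closure in counts, from 0 (fully open) to 255 (shut), then the shift along the tool's x, y, z in mm, then the turn, a rotation vector about the tool's x, y, z in rad. A call has exactly 10 rows; each row shifts and turns the commanded pose from where the row before left it, along the tool's axes as they then stand; what a row does not reach is not made up. A row lasts 1/10 s, in which the tool goes at most 50 mm and 8.59 degrees, less where a joint would pass 70% of its speed; a pose out of reach is approached as far as the arm can. A call with a gripper value outside its range is refused whole. The fingers move at their own pace and stop on an object; "squeeze" is the grip in N (left out, the last holds). Time passes only in rows, so rows that do not move let the fingers close, or fill a call up. It gives the time, the measured TCP pose, the force, the opening and the grip force at its end, in the units of the state.
- state(): the state, without advancing time (a new reading comes with each control period).
- cams.grab_frame(name): name is "scene" or "top"; returns a dict with "color" (384x512x3 uint8, red, green, blue), "z_map" (384x512 float32, mm along the optical axis (not along the pixel's ray), 0 where there is no reading), "fovy" (degrees; the focal length in pixels is half the picture's height over the tangent of half this angle, whatever the lens; pixels are square), "cx", "cy" (the principal point, pixels), "k1" (the pictures are not rectified: a ray, as slopes to the right and down, at radius r is drawn at 1 + k1 r^2 times it, then the intrinsics apply), "eye" and "rotation" of the camera in the world. Camera axes: x right, y up, looking along -z (the intrinsics and any distortion apply to the point x, -y, -z); pixel columns grow to the right and rows downward; lengths in mm; the calibration is good to about 2 mm. A picture is of the moment at which its call begins.
- ticket.job_done(): hands the job in; it is judged then, once.
Trained networks look in a picture, given as the dict that the camera call returned (one of the last four; its "shot" number tells which), for a name from the list of things; names that differ only in an ending like _2 or _b are one class to them, and where a whole thing is asked for, a point or a joint stands for the part that bears it (a point fixed in the world has none). Each returns a list of dicts, best first, with "confidence" (0 to 1); they miss things now and then, are a little off and sometimes report something else, mostly with a low value. They report only what shows in the picture. A call takes as long as a camera call. They do not tell look-alikes from the thing itself.
- look_for(picture, thing): "at" ([column, row] in pixels, amid what is visible of it).
- outline_of(picture, thing): "pixels" (384x512 bool, what is visible of it) and "at" ([column, row] in pixels, amid what is visible of it).
The state is a dict: "time_s": time; "qpos": joint angles; "qvel": joint speeds; "effort": joint torques, N m; "ee_pos": TCP position; "ee_rot": TCP orientation; "force": force on the tool from outside, world axes, zero at the start; "torque": the same for the moment, N m; "gripper_width": finger opening in mm; "gripper_force": force on a finger pad.
Only numpy, scipy, OpenCV 4.12 (cv2) and the standard library are available. Lean on these libraries where they do the work, as an engineer would, in place of code of your own. Each camera call takes 0.05 s, during which the arm holds its last target. There are 200 camera calls.

## Working session

There is one attempt and no reset: what is moved stays moved. The work goes in short steps, Python scripts to look and compute and a tool call to move; the robot and the scene stay as the last step left them, time stands still between calls to the robot, and variables do not carry over. Pictures are saved under pics/ and viewed, at most 10 in all, crops included, and the job is handed in when it is done.

Besides the shell and the picture viewer there is one more tool, called after "Request:" as name(argument=value, ...) on one line, values as JSON. servo_tool: Moves the arm, as the interface text tells. Its arguments: {"type":"object","properties":{"steps":{"type":"array","items":{"type":"array"}},"squeeze":{"type":"number"}},"required":["steps"]}

```bash
mkdir -p pics; ls; cat > h.py <<'E'
import numpy as np, cv2
from workcell import state, cams, ticket, look_for, outline_of, env
def cloud(p):
    z=p["z_map"]; H,W=z.shape; f=H/2/np.tan(np.radians(p["fovy"])/2)
    K=np.array([[f,0,p["cx"]],[0,f,p["cy"]],[0,0,1.]])
    c,r=np.meshgrid(np.arange(W),np.arange(H))
    pts=np.stack([c,r],-1).reshape(-1,1,2).astype(float)
    u=cv2.undistortPoints(pts,K,np.array([p["k1"],0,0,0,0.])).reshape(H,W,2)
    cam=np.stack([u[...,0]*z,-u[...,1]*z,-z],-1)
    w=cam@np.array(p["rotation"]).T+np.array(p["eye"])
    w[z<=0]=np.nan
    return w
def save(p,n): cv2.imwrite("pics/"+n,cv2.cvtColor(p["color"],cv2.COLOR_RGB2BGR))
E
python3 - <<'E'
from h import *
print(state()); 
for n in("scene","top"):
    p=cams.grab_frame(n); save(p,n+"1.png"); w=cloud(p); print(n,p["eye"],p["fovy"],p["k1"],p["cx"],p["cy"])
    for t in("lid","stand","grinder","garlic","shaker","spice_a","tin_low","tin_tall"):
        for o in outline_of(p,t)[:3]:
            m=o["pixels"]; q=w[m]; q=q[~np.isnan(q[:,0])]
            print(t,round(o["confidence"],2),np.round(o["at"]),m.sum(),np.nanmedian(q,0).round(),np.percentile(q,[2,98],axis=0).round().tolist() if len(q) else'')
E
```

```text
pics
{'time_s': 0.0, 'qpos': array([ 6.94999538e+01,  1.83533835e+01,  8.97069670e+01,  1.35185162e-04,
        7.20431088e+01, -1.14674552e+00]), 'qvel': array([-0.03083118,  0.02213681, -0.02779931,  0.03032329, -0.03333197,
        0.01645188]), 'effort': array([-9.02865977e-04, -4.12470031e+01, -2.31975961e+01,  7.28112459e-02,
        4.56975179e-02, -1.38709120e-04]), 'ee_pos': array([190.39414557, 542.07064864, 235.09897475]), 'ee_rot': array([-1.79896564e+02, -2.19904270e-03,  1.60646656e+02]), 'force': array([ 1.03926304,  0.5434646 , -0.86519697]), 'torque': array([-0.01764389,  0.06244015,  0.03233036]), 'gripper_force': 0.0, 'gripper_width': 90.9681174339799}Traceback (most recent call last):
  File "<stdin>", line 4, in <module>
  File "h.py", line 10, in cloud
    w=cam@np.array(p["rotation"]).T+np.array(p["eye"])
      ~~~~~~~~~~~~~~~~~~~~~~~~~~~~~^~~~~~~~~~~~~~~~~~~
ValueError: operands could not be broadcast together with shapes (384,512) (3,)
```

```bash
sed -i 's/np.array(p\["rotation"\]).T/Rot.from_euler("xyz",p["rotation"],degrees=True).as_matrix().T/; 1a from scipy.spatial.transform import Rotation as Rot' h.py
python3 - <<'E'
from h import *
for n in("scene","top"):
    p=cams.grab_frame(n); save(p,n+"1.png"); w=cloud(p); print(n,p["eye"],p["rotation"],p["fovy"],p["k1"],p["cx"],p["cy"])
    for t in("lid","stand","grinder","garlic","shaker","spice_a","tin_low","tin_tall"):
        for o in outline_of(p,t)[:3]:
            m=o["pixels"]; q=w[m]; q=q[~np.isnan(q[:,0])]
            print(t,round(o["confidence"],2),np.round(o["at"]),m.sum(),np.nanmedian(q,0).round(),np.percentile(q,[2,98],axis=0).round().tolist() if len(q) else'')
E
```

```text
scene [-251.86385354 -480.69505345  806.75916316] [ 53.85706193   0.17417956 -56.35324929] 57.11810235153343 -0.07043450768507208 258.2523686881213 191.39791261820628
lid 0.68 [293. 221.] 478 [ 492. -119.   71.] [[462.0, -152.0, 61.0], [541.0, -72.0, 106.0]]
lid 0.68 [344. 249.] 493 [ 491. -279.   62.] [[464.0, -311.0, 55.0], [515.0, -239.0, 96.0]]
lid 0.57 [345. 282.] 730 [ 375. -330.   61.] [[344.0, -366.0, 40.0], [422.0, -288.0, 97.0]]
stand 0.55 [290. 241.] 499 [ 463. -134.   40.] [[452.0, -161.0, 3.0], [514.0, -79.0, 65.0]]
stand 0.23 [198. 198.] 1046 [435. 241.  68.] [[402.0, 209.0, 5.0], [499.0, 305.0, 102.0]]
grinder 0.76 [196. 200.] 1088 [434. 241.  67.] [[401.0, 210.0, 4.0], [499.0, 306.0, 102.0]]
garlic 0.5 [245. 233.] 180 [422.  21.  28.] [[406.0, 3.0, -1.0], [470.0, 66.0, 45.0]]
shaker 0.69 [268. 212.] 233 [525.   3.  49.] [[516.0, -10.0, 4.0], [542.0, 21.0, 88.0]]
spice_a 0.92 [319. 198.] 377 [ 677. -113.   67.] [[670.0, -130.0, 4.0], [710.0, -89.0, 107.0]]
spice_a 0.92 [302. 191.] 370 [688. -34.  66.] [[679.0, -51.0, -1.0], [823.0, -1.0, 107.0]]
tin_low 0.72 [160. 185.
[... 531 characters left out ...]
8 [ 505. -109.   70.] [[467.0, -149.0, 66.0], [543.0, -73.0, 107.0]]
stand 0.56 [300. 212.] 128 [493. -72.  62.] [[460.0, -158.0, 9.0], [531.0, -64.0, 67.0]]
grinder 0.93 [190. 229.] 1262 [458. 259.  86.] [[411.0, 209.0, 1.0], [508.0, 308.0, 102.0]]
garlic 0.71 [264. 232.] 189 [434.  26.  32.] [[411.0, 6.0, -0.0], [455.0, 46.0, 45.0]]
garlic 0.31 [190. 225.] 1196 [459. 259.  89.] [[413.0, 210.0, 6.0], [509.0, 306.0, 102.0]]
shaker 0.61 [276. 199.] 136 [539.  11.  82.] [[522.0, -8.0, 44.0], [557.0, 26.0, 90.0]]
spice_a 0.51 [310. 151.] 35 [ 675. -101.   50.] [[672.0, -112.0, 19.0], [681.0, -90.0, 89.0]]
tin_low 0.83 [134. 226.] 637 [465. 428.  53.] [[430.0, 398.0, -1.0], [498.0, 468.0, 58.0]]
```

View pics/scene1.png

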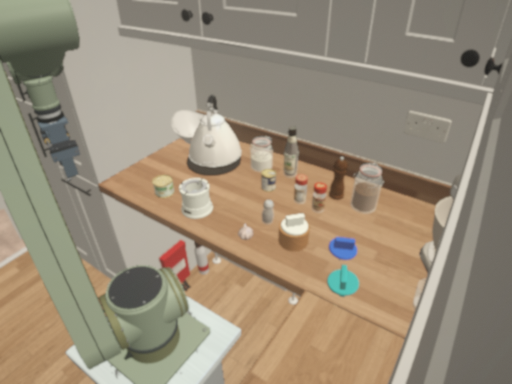

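View pics/top1.png

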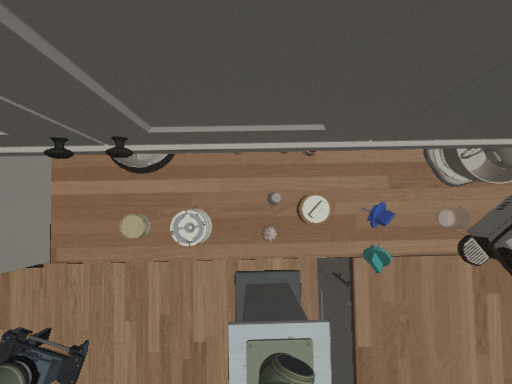

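```bash
cat > m.py <<'E'
from h import *
from scipy.optimize import least_squares
def circ(q):
    f=lambda v:np.hypot(q[:,0]-v[0],q[:,1]-v[1])-v[2]
    return least_squares(f,[*q.mean(0)[:2],45],loss="soft_l1").x
def toppts(n,t,c,lo,hi,r):
    out=[]
    return out
def proj(p,P):
    R=Rot.from_euler("xyz",p["rotation"],degrees=True).as_matrix(); f=384/2/np.tan(np.radians(p["fovy"])/2)
    c=(np.atleast_2d(P)-np.array(p["eye"]))@R; s=np.stack([c[:,0]/-c[:,2],-c[:,1]/-c[:,2]],-1)
    s=s*(1+p["k1"]*(s**2).sum(1,keepdims=True)); return s*f+[p["cx"],p["cy"]]
E
python3 - <<'E'
from m import *
ims=[]
for n in("top","scene"):
    p=cams.grab_frame(n); w=cloud(p); X,Y,Z=w[...,0],w[...,1],w[...,2]
    a=(np.hypot(X-505,Y+109)<65)
    fl=a&(abs(Z-71)<3); bar=a&(Z>98)&(Z<112)
    print(n,"flangeZ",np.median(Z[fl]),fl.sum(),"bar",bar.sum(),np.median(Z[bar]))
    q=w[fl|bar]; h=cv2.convexHull(q[:,:2].astype(np.float32))[:,0]
    print(" lid enclosing",cv2.minEnclosingCircle(h),"bar",cv2.minAreaRect(w[bar][:,:2].astype(np.float32)), 'fl ctr',cv2.minEnclosingCircle(w[fl][:,:2].astype(np.float32)))
    g=(np.hypot(X-460,Y-259)<65)&(Z>96)&(Z<106)
    q=w[g]; print(" rim",g.sum(),np.median(q[:,2]),cv2.minEnclosingCircle(q[:,:2].astype(np.float32)), cv2.fitEllipse(cv2.convexHull(q[:,:2].astype(np.float32))))
    st=a&(abs(Z-64)<4);print(' stand',cv2.minEnclosingCircle(w[st][:,:2].astype(np.float32)))
    # rectified top view of rim plane & bar plane, 0.25mm/px: up=+x, left=+y
    for cx,cy,z in((460,259,100),(505,-110,107)):
        g_=np.arange(-65,65,.4); U,V=np.meshgrid(-g_,-g_) # U->y, V->x
        P=np.stack([cx+V,cy+U,np.full_like(U,z)],-1).reshape(-1,3)
        m=proj(p,P).reshape(*U.shape,2).astype(np.float32)
        ims.append(cv2.remap(p["color"],m[...,0],m[...,1],cv2.INTER_CUBIC))
im=np.vstack([np.hstack(ims[:2]),np.hstack(ims[2:])]); cv2.imwrite("pics/rect.png",cv2.resize(im,(600,600))[...,::-1])
E
```

```text
top flangeZ 70.26715630115336 385 bar 114 104.11013511993093
 lid enclosing ((504.7401123046875, -112.0619125366211), 41.6733283996582) bar ((504.5813903808594, -111.86093139648438), (15.948637008666992, 57.357666015625), 46.348121643066406) fl ctr ((504.7401123046875, -112.0618896484375), 41.67335510253906)
 rim 555 98.95145222044175 ((458.1858825683594, 261.6212463378906), 51.85621643066406) ((458.20465087890625, 261.3778381347656), (102.22090911865234, 102.75314331054688), 76.38861083984375)
 stand ((503.95697021484375, -112.51773834228516), 48.75932693481445)
scene flangeZ 70.40633473445871 204 bar 90 104.39925060226966
 lid enclosing ((500.2458190917969, -113.63124084472656), 41.92650604248047) bar ((502.6321105957031, -110.7109375), (21.784334182739258, 56.68179702758789), 48.53193283081055) fl ctr ((500.24578857421875, -113.63123321533203), 41.926578521728516)
 rim 276 99.77234920678325 ((455.1669006347656, 262.6827697753906), 54.18575668334961) ((454.8664855957031, 262.2959289550781), (101.24542236328125, 107.3625259399414), 141.5127716064453)
 stand ((500.0702209472656, -112.71824645996094), 49.28511047363281)
```

View pics/rect.png

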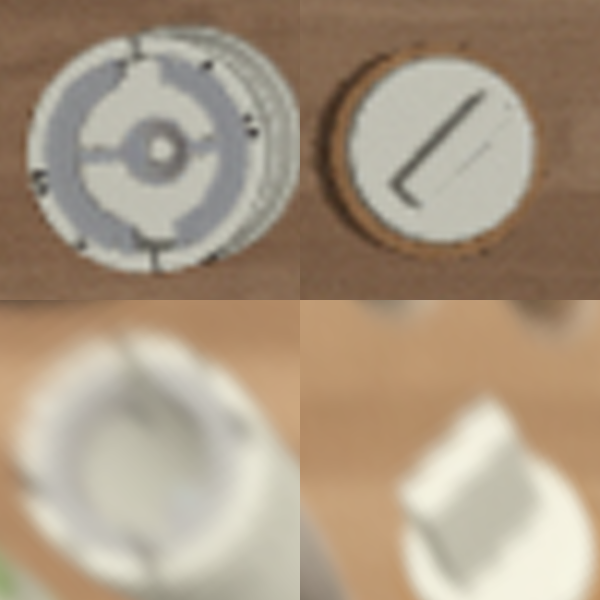

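Request:
servo_tool(steps=[[0,[-32.1,-32.1,0],[0,0,0]],[0,[-32.1,-32.1,0],[0,0,0]],[0,[-32.1,-32.1,0],[0,0,0]],[0,[-32.1,-32.1,0],[0,0,0]],[0,[-32.1,-32.1,0],[0,0,0]],[0,[-32.1,-32.1,0],[0,0,0]],[0,[-32.1,-32.1,0],[0,0,0]],[0,[-32.1,-32.1,0],[0,0,0]],[0,[-32.1,-32.1,0],[0,0,0]],[0,[-32.1,-32.1,0],[0,0,0]]], squeeze=35)

```text
time_s: 2.05
ee_pos: [387.5, 131.6, 236.3]
ee_rot: [179.9, 0.0, 160.7]
force: [1.1, 1.2, 0.3]
gripper_width: 91.3
gripper_force: 0.0
```

Request:
servo_tool(steps=[[0,[-32.1,-32.1,0],[0,0,0]],[0,[-32.1,-32.1,0],[0,0,0]],[0,[-32.1,-32.1,0],[0,0,0]],[0,[-32.1,-32.1,0],[0,0,0]],[0,[-32.1,-32.1,0],[0,0,0]],[0,[-32.1,-32.1,0],[0,0,0]],[0,[0,0,0],[0,0,0.106]],[0,[0,0,0],[0,0,0.106]],[0,[0,0,0],[0,0,0.106]],[0,[0,0,0],[0,0,0.106]]])

```text
time_s: 3.05
ee_pos: [504.9, -112.5, 235.9]
ee_rot: [180.0, -0.0, 136.1]
force: [1.1, 0.8, 0.7]
gripper_width: 91.3
gripper_force: 0.0
```

Request:
servo_tool(steps=[[0,[0,0,20],[0,0,0]],[0,[0,0,20],[0,0,0]],[0,[0,0,20],[0,0,0]],[0,[0,0,20],[0,0,0]],[0,[0,0,20],[0,0,0]],[0,[0,0,16],[0,0,0]],[0,[0,0,10],[0,0,0]],[0,[0,0,8],[0,0,0]],[0,[0,0,4],[0,0,0]],[0,[0,0,0],[0,0,0]]])

```text
time_s: 4.05
ee_pos: [504.9, -112.3, 97.8]
ee_rot: [-180.0, -0.0, 136.4]
force: [0.0, 0.1, 1.4]
gripper_width: 90.9
gripper_force: 0.0
```

Request:
servo_tool(steps=[[255,[0,0,0],[0,0,0]],[255,[0,0,0],[0,0,0]],[255,[0,0,0],[0,0,0]],[255,[0,0,0],[0,0,0]],[255,[0,0,0],[0,0,0]],[255,[0,0,0],[0,0,0]],[255,[0,0,0],[0,0,0]],[255,[0,0,0],[0,0,0]],[255,[0,0,0],[0,0,0]],[255,[0,0,0],[0,0,0]]])

```text
time_s: 5.05
ee_pos: [504.9, -112.3, 97.9]
ee_rot: [-180.0, -0.0, 136.4]
force: [-1.1, 0.7, 0.7]
gripper_width: 15.6
gripper_force: 35.0
```

Request:
servo_tool(steps=[[255,[0,0,-8],[0,0,0]],[255,[0,0,-12],[0,0,0]],[255,[0,0,-16],[0,0,0]],[255,[0,0,-16],[0,0,0]],[255,[0,0,-16],[0,0,0]],[255,[0,0,-16],[0,0,0]],[255,[0,0,-16],[0,0,0]],[255,[0,0,-16],[0,0,0]],[255,[0,0,-14],[0,0,0]],[255,[0,0,-8],[0,0,0]]])

```text
time_s: 6.05
ee_pos: [505.4, -112.4, 238.0]
ee_rot: [179.9, 0.1, 136.4]
force: [0.0, 0.5, -1.9]
gripper_width: 16.0
gripper_force: 35.0
```

```bash
python3 - <<'E'
from m import *
s=state(); print(s["ee_pos"],s["ee_rot"],s["gripper_width"],s["force"])
for n in("top","scene"):
    p=cams.grab_frame(n); save(p,n+"2.png"); w=cloud(p)
    for o in outline_of(p,"lid")[:3]:
        q=w[o["pixels"]]; print(n,o["confidence"],o["at"],np.nanmedian(q,0).round(1))
    X,Y,Z=w[...,0],w[...,1],w[...,2]
    st=(np.hypot(X-504,Y+112)<65)&(abs(Z-64)<4)
    if st.sum()>5: print(' stand',cv2.minEnclosingCircle(w[st][:,:2].astype(np.float32)))
E
```

```text
[ 505.35794763 -112.35247014  238.01926586] [1.79913454e+02 1.39397668e-01 1.36354953e+02] 15.968123252627853 [ 0.01092314  0.50580807 -1.91911641]
top 0.72 [374.6, 258.9] [ 354.8 -288.7   53.6]
top 0.51 [315.7, 215.2] [486.6 -95.2 209.8]
 stand ((504.0406799316406, -111.32746124267578), 48.56292724609375)
scene 0.7 [329.6, 289.8] [ 339.6 -307.    52. ]
scene 0.62 [292.7, 191.5] [ 484.8 -117.5  210. ]
scene 0.58 [352.4, 261.5] [ 468.4 -313.2   47.9]
 stand ((501.7868347167969, -111.99855041503906), 49.37715530395508)
```

View pics/scene2.png

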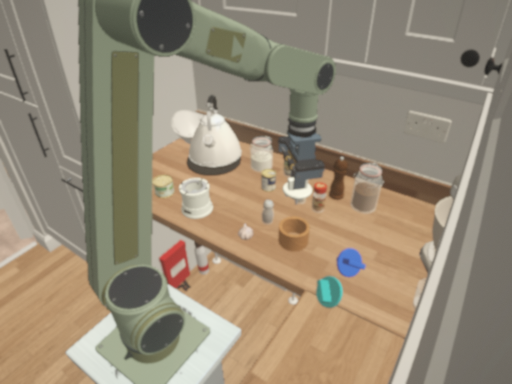

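Request:
servo_tool(steps=[[255,[15,12,0],[0,0,0]],[255,[30,24.5,0],[0,0,0]],[255,[33,27,0],[0,0,0]],[255,[33,27,0],[0,0,0]],[255,[33,27,0],[0,0,0]],[255,[33,27,0],[0,0,0]],[255,[33,27,0],[0,0,0]],[255,[33,27,0],[0,0,0]],[255,[30,24.5,0],[0,0,0]],[255,[18.9,15.1,0],[0,0,0]]])

```text
time_s: 7.25
ee_pos: [457.0, 263.9, 234.9]
ee_rot: [-179.9, -0.1, 136.5]
force: [-0.4, -0.4, -1.3]
gripper_width: 15.7
gripper_force: 35.0
```

Request:
servo_tool(steps=[[255,[0,0,0],[0,0,-0.106]],[255,[0,0,0],[0,0,-0.106]],[255,[0,0,0],[0,0,-0.106]],[255,[0,0,0],[0,0,-0.106]],[255,[0,0,0],[0,0,-0.107]],[255,[0,0,0],[0,0,-0.107]],[255,[0,0,0],[0,0,-0.107]],[255,[0,0,0],[0,0,-0.107]],[255,[0,0,0],[0,0,0]],[255,[0,0,0],[0,0,0]]])

```text
time_s: 8.25
ee_pos: [457.7, 261.3, 235.3]
ee_rot: [-180.0, -0.1, -175.0]
force: [0.3, 0.5, -1.6]
gripper_width: 15.9
gripper_force: 35.0
```

```bash
python3 - <<'E'
from m import *
s=state(); print(s["ee_pos"],s["ee_rot"])
for n in("top","scene"):
    p=cams.grab_frame(n); save(p,n+"3.png"); w=cloud(p); X,Y,Z=w[...,0],w[...,1],w[...,2]
    a=(np.hypot(X-458,Y-261)<50)
    fl=a&(abs(Z-212)<5); q=w[fl]; print(n,fl.sum(),np.median(Z[fl]) if fl.sum() else '')
    if fl.sum()>20:
        h=cv2.convexHull(q[:,:2].astype(np.float32))[:,0]
        f=lambda v:np.hypot(h[:,0]-v[0],h[:,1]-v[1])-41.7
        print(least_squares(f,[458,261],loss="soft_l1").x, cv2.minEnclosingCircle(h))
    tip=a&(Z<202)&(Z>140); 
    if n=="scene": 
        for z in range(142,205,8):
            m=a&(abs(Z-z)<4); print(z,m.sum(),np.nanmedian(w[m],0).round(1))
p=cv2.imread("pics/scene3.png")[100:260,120:280]; cv2.imwrite("pics/c3.png",cv2.resize(p,(600,600),interpolation=2))
E
```

```text
[457.74300102 261.34345144 235.29643345] [-1.79974289e+02 -7.42068233e-02 -1.74960678e+02]
top 4 207.2111083864017
scene 156 208.8693466902434
[454.36345948 260.88564877] ((454.14190673828125, 260.53192138671875), 41.9206428527832)
142 0 [nan nan nan]
150 3 [457.1 260.  152.5]
158 5 [453.4 261.1 158. ]
166 5 [453.8 260.9 165.1]
174 2 [453.6 260.4 171.7]
182 1 [445.2 243.8 185.9]
190 21 [433.1 250.8 190.1]
198 6 [433.6 239.5 201.3]
  return np.nanmean(a, axis, out=out, keepdims=keepdims)
```

View pics/c3.png

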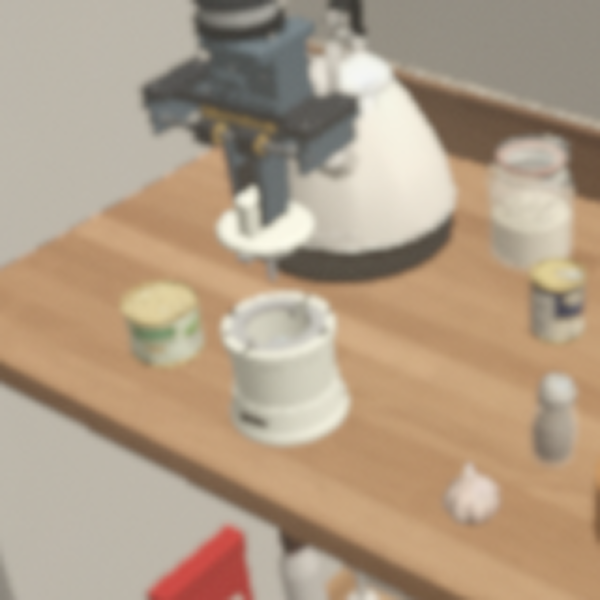

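Request:
servo_tool(steps=[[255,[-0.6,0,8],[0,0,0]],[255,[0,0,15],[0,0,0]],[255,[0,0,15],[0,0,0]],[255,[0,0,15],[0,0,0]],[255,[0,0,10],[0,0,0]],[255,[0,0,6],[0,0,0]],[255,[0,0,5],[0,0,0]],[255,[0,0,5],[0,0,0]],[255,[0,0,4],[0,0,0]],[255,[0,0,1],[0,0,0]]])

```text
time_s: 9.35
ee_pos: [458.6, 261.5, 151.7]
ee_rot: [-180.0, -0.0, -174.8]
force: [0.2, 1.0, -1.4]
gripper_width: 15.6
gripper_force: 35.0
```

Request:
servo_tool(steps=[[255,[0,0,1],[0,0,0]],[255,[0,0,0],[0,0,0]],[255,[0,0,0],[0,0,0]],[255,[0,0,0],[0,0,0]],[255,[0,0,0],[0,0,0]],[255,[0,0,0],[0,0,0]],[255,[0,0,0],[0,0,0]],[255,[0,0,0],[0,0,0]],[255,[0,0,0],[0,0,0]],[255,[0,0,0],[0,0,0]]])

```text
time_s: 10.35
ee_pos: [458.7, 261.6, 151.0]
ee_rot: [180.0, 0.0, -174.8]
force: [-1.3, 0.9, -1.7]
gripper_width: 15.6
gripper_force: 35.0
```

```bash
python3 - <<'E'
from h import *
for i in range(3):
    cams.grab_frame("scene"); s=state(); print(s["ee_pos"].round(2),s["ee_rot"].round(2),s["force"].round(2),s["torque"].round(3),s["gripper_width"])
E
```

```text
[458.66 261.56 150.95] [ 179.99    0.   -174.83] [ 0.21  0.63 -1.61] [0.012 0.03  0.035] 16.012883802174645
[458.64 261.56 150.95] [ 180.      0.   -174.83] [ 0.14  0.71 -1.29] [ 0.051 -0.008 -0.005] 15.955849790216067
[458.66 261.55 150.96] [ 180.      0.   -174.83] [-0.47 -0.04 -2.53] [ 0.079  0.027 -0.058] 15.659617707171378
```

Request:
servo_tool(steps=[[255,[0,0,1],[0,0,0]],[255,[0,0,1],[0,0,0]],[255,[0,0,1],[0,0,0]],[255,[0,0,1],[0,0,0]],[255,[0,0,1],[0,0,0]],[255,[0,0,1],[0,0,0]],[255,[0,0,1],[0,0,0]],[255,[0,0,1],[0,0,0]],[255,[0,0,1],[0,0,0]],[255,[0,0,0],[0,0,0]]])

```text
time_s: 11.5
ee_pos: [458.6, 261.5, 141.8]
ee_rot: [-180.0, -0.0, -174.8]
force: [-0.8, -0.9, -2.8]
gripper_width: 15.7
gripper_force: 35.0
```

Request:
servo_tool(steps=[[255,[0,0,1],[0,0,0]],[255,[0,0,1],[0,0,0]],[255,[0,0,1],[0,0,0]],[255,[0,0,1],[0,0,0]],[255,[0,0,1],[0,0,0]],[255,[0,0,1],[0,0,0]],[255,[0,0,1],[0,0,0]],[255,[0,0,0.5],[0,0,0]],[255,[0,0,0.5],[0,0,0]],[255,[0,0,0],[0,0,0]]])

```text
time_s: 12.5
ee_pos: [458.7, 261.6, 134.0]
ee_rot: [180.0, 0.0, -174.8]
force: [-0.6, 0.9, -1.4]
gripper_width: 15.7
gripper_force: 35.0
```

Almost seated; go on to light contact with the rim.

Request:
servo_tool(steps=[[255,[0,0,0.3],[0,0,0]],[255,[0,0,0.3],[0,0,0]],[255,[0,0,0.3],[0,0,0]],[255,[0,0,0.3],[0,0,0]],[255,[0,0,0],[0,0,0]],[255,[0,0,0],[0,0,0]],[255,[0,0,0],[0,0,0]],[255,[0,0,0],[0,0,0]],[255,[0,0,0],[0,0,0]],[255,[0,0,0],[0,0,0]]])

```text
time_s: 13.5
ee_pos: [458.7, 261.6, 133.9]
ee_rot: [180.0, 0.0, -174.8]
force: [-1.6, -1.7, 6.7]
gripper_width: 15.5
gripper_force: 35.0
```

Request:
servo_tool(steps=[[255,[0,0,-0.3],[0,0,0.06]],[255,[0,0,0],[0,0,0.07]],[255,[0,0,0],[0,0,0.07]],[255,[0,0,0],[0,0,0.07]],[255,[0,0,0],[0,0,0.07]],[255,[0,0,0],[0,0,0.07]],[255,[0,0,0],[0,0,0.06]],[255,[0,0,0],[0,0,0.05]],[255,[0,0,0],[0,0,0.03]],[255,[0,0,0],[0,0,0]]])

```text
time_s: 14.5
ee_pos: [458.7, 261.1, 133.9]
ee_rot: [-180.0, 0.0, 153.7]
force: [-1.1, -3.3, 6.1]
gripper_width: 15.5
gripper_force: 35.0
```

```bash
python3 - <<'E'
from h import *
for i in range(3):
    p=cams.grab_frame("scene"); s=state(); print(s["ee_pos"].round(2),s["ee_rot"].round(2),s["force"].round(2),s["torque"].round(3),s["gripper_width"])
E
```

```text
[458.74 261.11 133.91] [-1.7999e+02  5.0000e-02  1.5367e+02] [-1.1  -3.56  5.38] [-0.359  0.372  0.034] 15.899425307783208
[458.73 261.12 133.89] [-1.7999e+02  4.0000e-02  1.5367e+02] [-0.85 -2.71  5.38] [-0.331  0.383  0.038] 15.855610012389741
[458.74 261.13 133.91] [-1.7999e+02  4.0000e-02  1.5367e+02] [-2.28 -2.4   6.29] [-0.357  0.37   0.052] 15.641444495582833
```

Request:
servo_tool(steps=[[255,[0,0,0],[0,0,0.04]],[255,[0,0,0],[0,0,0.05]],[255,[0,0,0],[0,0,0.05]],[255,[0,0,0],[0,0,0.04]],[255,[0,0,0],[0,0,0.02]],[255,[0,0,0],[0,0,0]],[255,[0,0,0],[0,0,0]],[255,[0,0,0],[0,0,0]],[255,[0,0,0],[0,0,0]],[255,[0,0,0],[0,0,0]]])

```text
time_s: 15.65
ee_pos: [458.4, 261.0, 133.9]
ee_rot: [-180.0, 0.0, 142.2]
force: [-1.7, -3.2, 6.3]
gripper_width: 15.7
gripper_force: 35.0
```

```bash
python3 - <<'E'
from m import *
p=cams.grab_frame("top"); s=state(); print(s["ee_pos"].round(2),s["ee_rot"].round(2),s["force"].round(2),s["torque"].round(3),s["gripper_force"])
p=cams.grab_frame("scene"); save(p,"scene4.png"); w=cloud(p); X,Y,Z=w[...,0],w[...,1],w[...,2]
fl=(np.hypot(X-458,Y-261)<50)&(abs(Z-107)<3); print(fl.sum(),np.median(Z[fl]),cv2.minEnclosingCircle(w[fl][:,:2].astype(np.float32)))
cv2.imwrite("pics/c4.png",cv2.resize(cv2.imread("pics/scene4.png")[140:240,140:240],(600,600),interpolation=2))
E
```

```text
[458.39 261.   133.91] [-1.7996e+02  2.0000e-02  1.4222e+02] [-2.1  -3.59  6.38] [-0.392  0.427  0.053] 35.001699328422546
158 106.44094382665133 ((457.10418701171875, 258.16473388671875), 44.39198303222656)
```

View pics/c4.png

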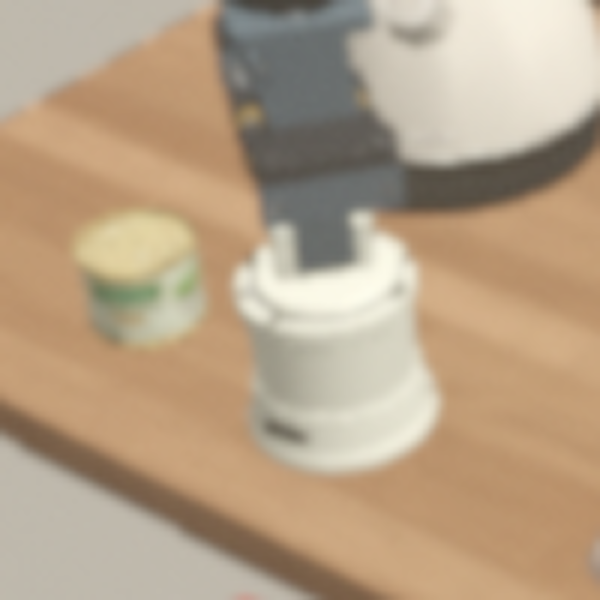

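```bash
python3 -c "
from h import *
print(ticket.job_done())"
```

```text
the job is handed in; nothing more can be done
None
```

The job is handed in, with no verdict returned: the lid sits flat on the grinder, still gripped at 35 N, turned about 43° clockwise, which I estimate puts the switch ring at 0.68 rad (half turn); the shaft and lugs went in without resistance, and I did not re-measure the bystanders after the start.

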